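Jack the jar carrier up to the ointment mixer and hold it

ROBOT

A 6-joint arm with a two-finger parallel gripper is mounted at the origin on the work surface. World frame = base frame: x ahead of the robot, y to its left, z up, the work surface at z = 0. Lengths are in m, angles in rad, forces in N, time in s.
With the tool pointing down it reaches from about 0.35 to 0.975 m from the base axis. Payload 4.9 kg.
Tool frame: the origin (TCP) lies at the very end of the fingers, on their centre line; the grasp point (between the pads) lies 19 mm behind it; z points along the fingers, y is the line along which they close (so a half turn about z gives the same grasp; the last joint's range is limited). The gripper opens to 85 mm and grips with 20 to 120 N. Pads are 22 mm wide; open, the fingers measure 114 mm over their backs; the gripper's body (76 mm by 85 mm) begins 54 mm behind the grasp point. The pads swing forward as they close: fully open they stand 13 mm farther back than shut.
Start: joints at [-1.446, 0.053, 1.613, -0, 1.476, -0.119], TCP at [0.151, -0.606, 0.194] pointing down, gripper open.
Joint ranges: [-3.01, 3.01], [-1.01, 2.22], [0.06, 2.58], [-1.02, 4.17], [0.09, 2.62], [-3.14, 3.14]. Speed limits (rad/s): [2.57, 2.57, 3.14, 3.14, 3.14, 3.14].

INTERFACE

Orientations are given as a rotation vector (axis times angle).
In Python, from station import ctrl gives the robot as it stands.
- The arm moves only by the shell command python3 -m crank 'ROWS' [OPENING] [FORCE]. ROWS is text: rows parted by semicolons, each of 4 numbers parted by spaces: the shift along the world's x, y, z in units of 0.5 m (1.0 is 0.5 m), then the turn about the world's z in units of 90 degrees (1.0 is 90 degrees). In form: x y z turn; .... A call has exactly 5 rows; each row shifts and turns the commanded pose from where the row before left it; what a row does not reach is not made up. A row lasts 1/12 s, in which the tool goes at most 41.7 mm and 7.16 degrees, less where a joint would pass 70% of its speed; a pose out of reach is approached as far as the arm can. A call with a number of a shift or a turn outside -1 to 1 is refused whole. A call with a gripper value outside its range is refused whole. OPENING is the opening in per cent of the stroke, from 0 (shut) to 100 (fully open), set as the call begins (- or left out, the last holds). The fingers move at their own pace and stop on an object; FORCE is the grip in N (left out, the last holds). Time passes only in rows, so rows that do not move let the fingers close, or fill a call up. It gives the time, the measured TCP pose, the force, the opening and the grip force at its end, in the units of the state.
- ctrl.get_obs(): the state, without advancing time (a new reading comes with each control period).
- ctrl.get_image(name): name is "side" or "top"; returns (picture, depth): 420x560x3 uint8, red, green, blue; 420x560 float32, m along the optical axis (not along the pixel's ray), 0 where there is no reading.
- ctrl.get_calibration(name): a dict with "fx", "fy", "cx", "cy" (pixels), "extrinsics" (4x4, takes a point from world to camera coordinates). Camera axes: x right, y down, z forward; pixel columns grow to the right and rows downward; lengths in m; the calibration is good to about 2 mm. A picture is of the moment at which its call begins. get_calibration takes no time and is no camera call.
- ctrl.finish_job(): hands the job in; it is judged then, once.
The state is a dict: "t": time; "q": joint angles; "dq": joint speeds; "effort": joint torques, N m; "tool_pos": TCP position; "tool_rot": TCP orientation; "contact_force": force on the tool from outside, world axes, zero at the start; "wrist_torque": the same for the moment, N m; "opening": finger opening in m; "grip_force": force on a finger pad.
Only numpy, scipy, OpenCV 4.12 (cv2) and the standard library are available. Lean on these libraries where they do the work, as an engineer would, in place of code of your own. Each camera call takes 0.05 s, during which the arm holds its last target. There are 200 camera calls.

TASK

The mixer's own lift is out of order, so the jar has to be raised to the mixing lid with the red lever jack. First swing the red catch lever on the mixer's head fully up, so that the carrier is free, and leave it up; then set the jack flat on the bench with its orange saddle centred under the orange lift mark of the jar carrier. Pump the yellow handle all the way down, let it come all the way back up, then push it all the way down again and finish while holding it down, so that the jack alone carries the jar carrier raised; leave the pill bottle, the purple-lidded jar and the calculator where they are.

Things in the scene. Friction and masses are not known exactly. Their poses are not given: they have to be found in the camera images.
- mixer: Navy ointment mixer, fixed to the bench, 420 mm tall. Origin on the bench under its middle. Its own -x is its front (the side on which the lift mark and catch lever stick out), z up. Base plate reaches 100 mm to the front of the origin, head (from 225 mm up) 75 mm to the front and 105 mm to either side.
- carrier: Aluminium jar carrier of the mixer with the white ointment jar on it; slides straight up by up to 24 mm on the mixer's guide rods and sinks back by its own weight (0.55 to 0.95 kg). Plate 10 mm thick, underside 72 mm above the bench at rest; an arm 34 mm wide runs from it to the mixer's front and ends in a square tab 56 x 56 mm that carries the lift mark. Same origin and axes as the mixer when at rest.
- lift_mark (a point): Lift mark: orange dot 30 mm across with a black centre, on the top face of the carrier's square tab (56 x 56 x 10 mm). The point is the dot's centre, 82 mm above the bench at rest, 165 mm in front of the mixer's origin; the tab's underside, where the saddle must push, is 10 mm lower (72 mm). Axes as the mixer's: own -x points away from the mixer.
- catch_lever (a joint): Angle of the catch lever (rad): 0 = lever points 0.35 rad below level and its steel strut blocks the carrier from rising; grows as the lever's outer end is swung up; 1.1 = fully up, carrier free. Starts between 0 and 0.12. Stiff hinge (about 1 N at the grip), stays where it is left.
- catch_grip (a point): Centre of the catch lever's red grip, a bar 36 mm long, 14 mm wide (along the mixer's own y) and 14 mm thick, 75 mm from the pivot, pointing to the mixer's front; about 225 to 233 mm above the bench at the start and about 301 mm when fully up. It turns with the lever in an upright plane.
- catch_pivot (a point): Pivot of the catch lever, 15 mm in front of the head's face and 250 mm above the bench; the pivot axis is level, along the mixer's own y. Does not move.
- jack: Red lever jack, loose, about 0.85 kg. Origin on its underside; own +x is its saddle end, z up. Base plate 12 mm thick and 84 mm wide, from 215 mm behind (-x) to 105 mm ahead (+x) of the origin. Saddle axis 75 mm ahead of the origin; black grip block 30 mm behind it; handle pivot 75 mm behind it and 50 mm up.
- jack_grip (a point): Centre of the jack's black grip block: upright block 50 mm along the jack's x, 22 mm wide along its y, from 12 to 85 mm above the jack's underside; this point is 55 mm above the underside, 105 mm behind the saddle axis. Axes as the jack's.
- saddle_top (a point): Centre of the top of the jack's orange saddle, a disc 34 mm across; 62 mm above the jack's underside with the handle up (so it passes 10 mm below the tab), rising by 50 mm per rad of handle, 31 mm in all.
- pump_handle (a joint): Angle by which the jack's handle is pushed down (rad): 0 = up, its arm 0.6 rad above level; 0.62 = down on its stop, arm level. A spring and the load bring it back up by themselves when it is let go; holding it down takes about 6 to 8 N at the bar.
- handle_bar (a point): Centre of the handle's yellow cross bar, a round bar 22 mm thick and 70 mm long along the jack's y, 130 mm from the handle pivot; 123 mm above the bench with the handle up, 47 mm when fully down. It lies behind the pivot (the jack's own -x side) and moves on an arc about it.
- pill_bottle: Bystander: small amber bottle with a white cap, 42 mm across, 75 mm tall; origin under its middle.
- purple_jar: Bystander: white jar with a purple lid, 88 mm across, 84 mm tall; origin under its middle.
- calculator: Bystander: black pocket calculator lying flat, 155 x 80 x 14 mm; origin under its middle.

How it is judged:
On the way, in this order (a step that is already met when the one before it is completed fails the run):
1. the catch lever is swung up (value of joint catch_lever above 0.8 rad), for 0.2 s.
2. the jack stands flat on the bench, its saddle under the lift mark, handle up (horizontal distance between saddle_top and lift_mark below 0.015 m and height (world z) of jack below 0.003 m and angle between jack's own z axis and vertical below 0.03 rad and linear speed of jack below 0.02 m/s and value of joint pump_handle below 0.1 rad), for 0.2 s.
3. the handle is pumped down and the carrier rises (value of joint pump_handle above 0.5 rad and distance of lift_mark from where it was at the start of the episode above 0.012 m), for 0.1 s.
4. the handle is back up and the carrier down again (value of joint pump_handle below 0.1 rad and distance of lift_mark from where it was at the start of the episode below 0.004 m), for 0.1 s.
At the end, for the whole second after the job is handed in: Catch lever up (over 0.75 rad); jack flat, saddle axis within 15 mm of the lift mark; the fingers hold the handle down (over 0.5 rad); the carrier is still, raised over 12 mm and carried by the jack alone (over 2.5 N on the saddle), the robot not touching it (all of step 3 and value of joint catch_lever above 0.75 rad and horizontal distance between saddle_top and lift_mark below 0.015 m and height (world z) of jack below 0.004 m and angle between jack's own z axis and vertical below 0.04 rad and contact force between jack and carrier above 2.5 N and contact force between the fingers and jack above 1 N and contact force between each of the arm, the fingers and carrier below 0.3 N and linear speed of carrier below 0.02 m/s); the arm keeps its last pose, push and grip.
It fails at once if a bystander is shifted by more than 20 mm (distance of any of pill_bottle, purple_jar, calculator from where it was at the start of the episode above 0.02 m).
It also fails if it takes over 70 s, if anything falls off the work surface, if the arm or the gripper's body presses on something with over 40 N, if the wrist force passes 120 N, or if a joint passes its speed limit or range.

## Working session

There is one attempt and no reset: what is moved stays moved. The work goes in short steps, Python scripts to look and compute and a shell command to move; the robot and the scene stay as the last step left them, time stands still between calls to the robot, and variables do not carry over. Pictures are saved under pics/ and viewed, at most 10 in all, crops included, and the job is handed in when it is done.

```bash
mkdir -p pics
cat > h.py <<'E'
import numpy as np, cv2
from station import ctrl
def shot(n):
    im,d=ctrl.get_image(n); return im,d
def cal(n):
    c=ctrl.get_calibration(n); return c,np.array(c["extrinsics"])
def ray(n,u,v):
    c,E=cal(n); R,t=E[:3,:3],E[:3,3]
    return -R.T@t, R.T@np.array([(u-c["cx"])/c["fx"],(v-c["cy"])/c["fy"],1.])
def onz(n,u,v,z):
    o,d=ray(n,u,v); return o+d*(z-o[2])/d[2]
def pt(n,u,v,dep):
    o,d=ray(n,u,v); return o+d*dep
def save(im,p): cv2.imwrite('pics/'+p,im[:,:,::-1])
E
python3 - <<'E'
from h import *
for n in("side","top"):
    im,d=shot(n); save(im,n+'0.png'); np.savez('pics/'+n+'0.npz',im=im,d=d)
    c,E=cal(n); print(n,-E[:3,:3].T@E[:3,3],E[:3,:3].round(2).tolist(),c["fx"])
print(ctrl.get_obs())
E
```

```text
side [0.21696355 0.68688969 0.95248194] [[-0.88, -0.48, -0.01], [-0.33, 0.62, -0.71], [0.35, -0.62, -0.7]] 502.4071871811467
top [0.44399232 0.02292951 1.32574504] [[-0.02, -1.0, 0.01], [-0.99, 0.02, -0.16], [0.16, -0.01, -0.99]] 430.1482574870235
{'t': 0.1, 'q': array([-1.44600702e+00,  5.32787252e-02,  1.61418623e+00, -1.17646214e-05,
        1.47599824e+00, -1.18976739e-01]), 'dq': array([-0.00011763, -0.00031983, -0.00136835, -0.00074966, -0.00172633,
        0.00106946]), 'effort': array([-1.62944525e-04, -3.94905281e+01, -3.71361530e+01, -1.89660545e-04,
        3.96609306e-03, -1.39408920e-05]), 'tool_pos': array([ 0.15077932, -0.60587436,  0.19257589]), 'tool_rot': array([-3.11642976e+00, -3.81733802e-01,  2.69184757e-05]), 'contact_force': array([-0.01513461,  0.54972298,  0.13478731]), 'wrist_torque': array([-0.02130505,  0.03206346,  0.02106224]), 'grip_force': 0.0, 'opening': 0.08555543279297143}
```

View pics/side0.png

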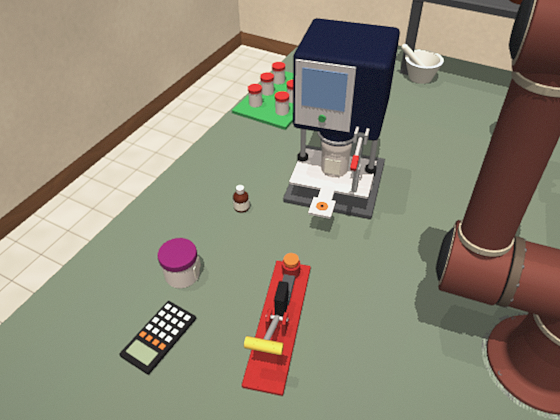

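View pics/top0.png

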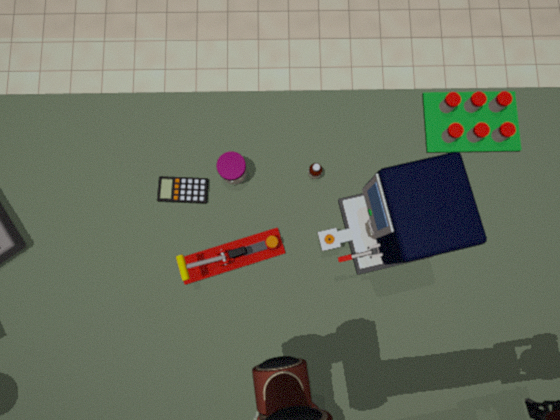

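Side view: orange mark at about (322,207), saddle at (291,262), yellow bar at (263,345) and red catch grip at (354,163). Top view: mark (330,239), saddle (273,241), bar (182,267) and grip (345,258). Next I'll measure these points with masks from both views.

```bash
cat >> h.py <<'E'
def blobs(im,lo,hi,box,minA=8):
    u0,v0,u1,v1=box
    hsv=cv2.cvtColor(im,cv2.COLOR_RGB2HSV); m=cv2.inRange(hsv,lo,hi)
    k=np.zeros_like(m); k[v0:v1,u0:u1]=m[v0:v1,u0:u1]
    n,_,s,c=cv2.connectedComponentsWithStats(k)
    i=[j for j in range(1,n) if s[j,4]>=minA]
    return sorted([(int(s[j,4]),c[j].round(1).tolist(),s[j,:4].tolist()) for j in i],reverse=True), k
def tri(a,b):
    (o1,d1),(o2,d2)=ray("side",*a),ray("top",*b)
    d1=d1/np.linalg.norm(d1);d2=d2/np.linalg.norm(d2)
    s=np.linalg.lstsq(np.c_[d1,-d2],o2-o1,rcond=None)[0]
    p,q=o1+s[0]*d1,o2+s[1]*d2
    return (p+q)/2,np.linalg.norm(p-q)
OR=((8,170,150),(20,255,255)); YE=((24,120,120),(35,255,255)); RE=((0,170,90),(6,255,255))
E
python3 - <<'E'
from h import *
S=np.load('pics/side0.npz');T=np.load('pics/top0.npz')
si,ti,sd,td=S['im'],T['im'],S['d'],T['d']
B={'mark':(OR,(300,190,345,225),(318,228,342,252)),'saddle':(OR,(275,245,305,280),(260,230,285,255)),
'bar':(YE,(235,330,290,360),(170,250,195,285)),'grip':(RE,(345,140,372,185),(332,245,372,270)),
'jack':(RE,(235,250,320,400),(175,225,292,290)),'grey':(((0,0,0),(180,255,60)),(265,270,297,320),(220,240,255,265))}
for k,(c,b1,b2) in B.items():
    x=blobs(si,*c,b1)[0][:3];y=blobs(ti,*c,b2)[0][:3]
    print(k,x,y)
    p,e=tri(x[0][1],y[0][1]);print('   ',p.round(4),round(e,4))
    for n,q,d in(("side",x[0][1],sd),("top",y[0][1],td)):
        print('   ',n,pt(n,*q,d[int(round(q[1])),int(round(q[0]))]).round(4))
# jack plate axis from top: base red, at z=0.012
m=blobs(ti,*RE,(170,222,295,292))[1]
pts=cv2.findNonZero(m);r=cv2.minAreaRect(pts);bx=cv2.boxPoints(r)
print([onz("top",*q,.012)[:2].round(4).tolist() for q in bx])
# tab: white square corners; plate of the mixer
hsv=cv2.cvtColor(ti,cv2.COLOR_RGB2HSV)
for n,im,bx in(("top",ti,(310,222,346,256)),):
    w,k=blobs(im,(0,0,140),(180,50,255),bx);print(w)
    r=cv2.minAreaRect(cv2.findNonZero(k));print(r)
# head top
w,k=blobs(ti,(105,120,10),(130,255,110),(360,140,500,275),500);print(w[0]); 
c,_=cv2.findContours(k,0,2);r=cv2.minAreaRect(max(c,key=cv2.contourArea));b=cv2.boxPoints(r);print(b.round(),[onz("top",*q,.42)[:2].round(3).tolist() for q in b])
for n,p in(("pill",(316,168)),("purple",(231,166)),("calc",(183,190))): print(n,pt("top",*p,td[p[1],p[0]]).round(3))
E
```

```text
mark [(63, [321.7, 205.6], [317, 202, 11, 8])] [(50, [329.0, 238.6], [325, 235, 9, 8])]
    [ 0.5515 -0.1196  0.0806] 0.0008
    side [ 0.5509 -0.1192  0.0812]
    top [ 0.5517 -0.1192  0.0827]
saddle [(153, [290.7, 259.7], [284, 254, 15, 13])] [(121, [271.3, 241.1], [266, 235, 12, 13])]
    [0.5491 0.0483 0.0564] 0.001
    side [0.5469 0.0514 0.0611]
    top [0.5492 0.0484 0.0605]
bar [(360, [263.5, 344.4], [244, 337, 39, 17])] [(191, [181.7, 267.0], [176, 254, 13, 27])]
    [0.4761 0.295  0.1255] 0.0014
    side [0.4732 0.2982 0.1327]
    top [0.4765 0.2935 0.1332]
grip [(81, [354.2, 162.4], [351, 156, 8, 15])] [(62, [344.5, 257.9], [338, 255, 14, 7])]
    [ 0.4891 -0.1404  0.2274] 0.0005
    side [ 0.4873 -0.1357  0.2316]
    top [ 0.4891 -0.1393  0.2343]
jack [(3679, [277.1, 334.2], [242, 260, 68, 135])] [(1813, [231.6, 255.9], [184, 228, 101, 56])]
    [ 0.514   0.1772 -0.0456] 0.0014
    side [0.4986 0.2048 0.0081]
    top [0.507  0.1627 0.0812]
grey [(382, [281.3, 298.3], [275, 282, 14, 34])] [(167, [239.3, 251.7], [228, 247, 24, 11])]
    [0.5209 0.1439 0.0462] 0.0004
    side [0.5089 0.1657 0.0825]
    top [0.5185 0.1404 0.0826]
[[0.5061, 0.3368], [0.596, 0.031], [0.5168, 0.0078], [0.4288, 0.3112]]
[(381, [332.0, 238.0], [318, 228, 28, 23])]
((332.9706115722656, 237.88238525390625), (19.16031265258789, 27.649059295654297), 75.96376037597656)
(7964, [430.3, 207.7], [379, 153, 107, 111])
[[362. 174.]
 [464. 149.]
 [486. 242.]
 [384. 266.]] [[0.662, -0.157], [0.713, -0.383], [0.509, -0.413], [0.462, -0.193]]
pill [ 0.764 -0.088  0.078]
purple [0.773 0.165 0.082]
calc [0.717 0.322 0.011]
```

Measurements agree with the given sizes: mark height 0.081 m, saddle-to-bar 257 mm, grip height 0.228 m. I'll approach the catch lever with a wide detour around the head.

```bash
python3 -m crank '.028 .0675 .0116 .065;.028 .0675 .0116 .065;.028 .0675 .0116 .065;.028 .0675 .0116 .065;.028 .0675 .0116 .065' 100 25
python3 -m crank '.028 .0675 .0116 .065;.028 .0675 .0116 .065;.028 .0675 .0116 .065;.028 .0675 .0116 .065;.028 .0675 .0116 .065'
python3 -m crank '.028 .0675 .0116 .065;.028 .0675 .0116 .065;.028 .0675 .0116 .065;.028 .0675 .0116 .065;.028 .0675 .0116 .065'
python3 -m crank '0 0 0 0;0 0 0 0;0 0 0 0;0 0 0 0;0 0 0 0'
```

```text
t: 0.52
tool_pos: [0.2211, -0.4358, 0.2221]
tool_rot: [-2.917, -1.163, -0.0]
contact_force: [0.7, -0.7, 0.8]
opening: 0.0856
grip_force: 0.0
t: 0.93
tool_pos: [0.2909, -0.2672, 0.2515]
tool_rot: [-2.53, -1.862, -0.0]
contact_force: [0.9, -0.4, 0.5]
opening: 0.0852
grip_force: 0.0
t: 1.35
tool_pos: [0.3609, -0.0984, 0.2807]
tool_rot: [1.977, 2.441, 0.0]
contact_force: [1.7, 0.1, 0.1]
opening: 0.0848
grip_force: 0.0
t: 1.77
tool_pos: [0.3603, -0.1014, 0.2801]
tool_rot: [-1.987, -2.432, 0.001]
contact_force: [0.4, -0.4, 0.7]
opening: 0.0852
grip_force: 0.0
```

```bash
python3 -m crank '.052 -.0154 0 0;.052 -.0154 0 0;.052 -.0154 0 0;.052 -.0154 0 0;.052 -.0154 0 0'
python3 -m crank '0 0 -.0355 0;0 0 -.0355 0;0 0 -.0355 0;0 0 -.0355 0;0 0 0 0'
python3 -m crank '0 0 0 0;0 0 0 0;0 0 0 0;0 0 0 0;0 0 0 0' 0 25
python3 -m crank '0 0 0 0;0 0 0 0;0 0 0 0;0 0 0 0;0 0 0 0'
python3 - <<'E'
from h import *
im,d=shot("side"); save(cv2.resize(im[60:280,220:460],None,fx=2.5,fy=2.5),'a1.png')
E
```

```text
t: 2.18
tool_pos: [0.4915, -0.1408, 0.2801]
tool_rot: [-1.987, -2.433, 0.001]
contact_force: [-0.4, 0.6, 0.8]
opening: 0.0857
grip_force: 0.0
t: 2.6
tool_pos: [0.4881, -0.1393, 0.2047]
tool_rot: [-1.982, -2.427, 0.004]
contact_force: [-0.5, -0.2, -1.6]
opening: 0.0852
grip_force: 0.0
t: 3.02
tool_pos: [0.4914, -0.1391, 0.211]
tool_rot: [1.982, 2.435, 0.001]
contact_force: [-0.1, 0.0, 0.2]
opening: 0.0257
grip_force: 0.0
t: 3.43
tool_pos: [0.4909, -0.1387, 0.2097]
tool_rot: [-1.983, -2.437, 0.0]
contact_force: [-0.3, 1.1, 0.2]
opening: 0.0004
grip_force: 0.0
```

View pics/a1.png

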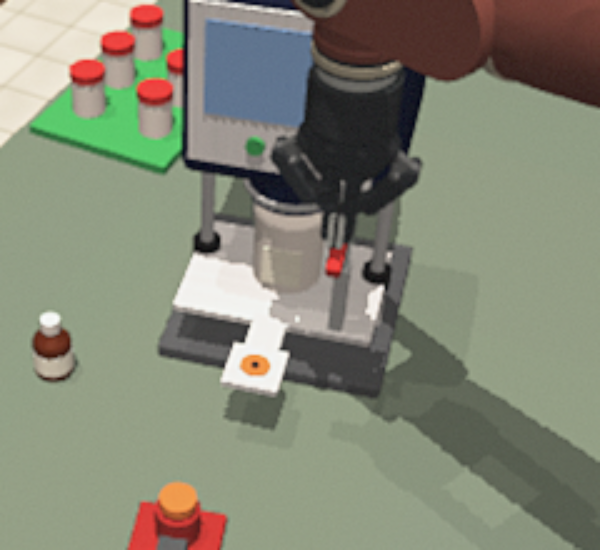

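The fingers shut fully on nothing. The red grip is still visible just below the fingertips, at crop (337,262), which is full-image (355,165). I'll check where the TCP projects against the grip.

Run:
```python
from h import *
def proj(n,p):
    c,E=cal(n); q=E[:3,:3]@p+E[:3,3]; return (c["fx"]*q[0]/q[2]+c["cx"],c["fy"]*q[1]/q[2]+c["cy"],q[2])
o=ctrl.get_obs(); print(o['tool_pos'])
im,d=shot("side")
b,_=blobs(im,*RE,(340,140,380,190)); print(b[:3])
print('tcp',proj("side",o['tool_pos']),'pinch',proj("side",o['tool_pos']+[0,0,.019]))
for v in range(144,176,2): print(v,[ (round(float(d[v,u]),3)) for u in range(346,364,2)], im[v,354])
S=np.load('pics/side0.npz')
k=blobs(S['im'],*RE,(345,140,372,185))[1]
P=np.array([pt("side",u,v,S['d'][v,u]) for v,u in zip(*np.nonzero(k))]);print(P.min(0),P.max(0),np.median(P,0))
T=np.load('pics/top0.npz')
k=blobs(T['im'],*RE,(332,245,372,270))[1]
P=np.array([pt("top",u,v,T['d'][v,u]) for v,u in zip(*np.nonzero(k))]);print(P.min(0),P.max(0),np.median(P,0))
```

```text
[ 0.49085018 -0.13869895  0.20964035]
[(61, [353.9, 164.1], [351, 158, 8, 13])]
tcp (np.float64(352.32987982698523), np.float64(168.66413367787575), np.float64(1.1292638194035935)) pinch (np.float64(353.09866800093744), np.float64(162.1813114186998), np.float64(1.1158782663657085))
144 [1.207, 1.068, 1.065, 1.063, 1.069, 1.061, 1.06, 1.056, 1.065] [35 38 36]
146 [1.256, 1.077, 1.076, 1.07, 1.069, 1.066, 1.059, 1.062, 1.402] [91 90 85]
148 [1.249, 1.083, 1.077, 1.073, 1.071, 0.0, 1.072, 1.07, 1.413] [63 63 61]
150 [1.245, 1.086, 1.086, 1.074, 1.076, 1.07, 1.079, 1.07, 1.519] [35 35 33]
152 [1.249, 1.091, 1.087, 1.077, 1.075, 1.076, 1.081, 1.079, 1.503] [51 52 50]
154 [1.257, 1.094, 1.091, 1.081, 1.083, 1.079, 1.085, 1.093, 1.497] [66 65 63]
156 [1.263, 1.276, 1.088, 1.085, 1.085, 1.089, 1.092, 1.398, 1.461] [93 91 85]
158 [1.268, 1.278, 1.094, 1.091, 1.094, 1.092, 1.123, 1.357, 1.456] [ 99 105  99]
160 [1.278, 1.29, 1.359, 1.116, 1.111, 1.113, 1.191, 1.348, 1.352] [160  37  33]
162 [1.28, 1.297, 1.345, 1.112, 1.112, 1.111, 1.198, 1.348, 1.343] [152  44  42]
164 [1.288, 1.34, 1.114, 1.111, 1.109, 1.111, 1.193, 1.221, 1.333] [232  69  65]
166 [1.286, 1.331, 1.109, 1.106, 1.107, 1.109, 1.201, 1.334, 1.335] [243  74  69]
168 [1.298, 1.328, 1.11, 1.107, 1.105, 1.209, 1.204, 1.329, 1.324] [195  50  49]
170 [1.304, 1.327, 1.119, 1.114, 1.106, 1.21, 1.203, 1.323, 1.32] [100  32  30]
172 [1.312, 1.318, 1.318, 1.319, 1.215, 1.218, 1.212, 1.315, 1.317] [104 106 102]
174 [1.315, 1.315, 1.314, 1.305, 1.22, 1.217, 1.214, 1.313, 1.314] [106 103  99]
[ 0.21696355 -0.2027553   0.1954475 ] [0.50192898 0.68688969 0.95248194] [ 0.48740632 -0.13606269  0.23082   ]
[ 0.48162288 -0.15525698  0.22500478] [ 0.49615329 -0.1234716   0.24239568] [ 0.48896905 -0.13971531  0.23344551]
```

The depth suggests the fingertips end above the grip, which disagrees with the reported TCP height. I'll move to clear space and check the fingertips against the TCP there.

```bash
python3 -m crank '0 0 .03 0;0 0 .03 0;0 0 .03 0;0 0 .03 0;0 0 0 0'
python3 -m crank '0 .05 0 0;0 .05 0 0;0 .05 0 0;0 .05 0 0;0 0 0 0'
python3 -m crank '0 0 0 0;0 0 0 0;0 0 0 0;0 0 0 0;0 0 0 0'
python3 - <<'E'
from h import *
def proj(n,p):
    c,E=cal(n); q=E[:3,:3]@p+E[:3,3]; return np.array((c["fx"]*q[0]/q[2]+c["cx"],c["fy"]*q[1]/q[2]+c["cy"],q[2]))
o=ctrl.get_obs();p=o['tool_pos']; print(p)
im,d=shot("side"); a=proj("side",p);print(a)
u,v=a[:2].astype(int)
for dv in range(-30,12,2): print(v+dv,[(pt("side",u+k,v+dv,d[v+dv,u+k])*1000).round().astype(int).tolist() for k in(-3,0,3)])
c=im.copy(); cv2.circle(c,(u,v),2,(0,255,0),1)
save(cv2.resize(c[max(0,v-110):v+60,u-110:u+110],None,fx=3,fy=3),'a2.png')
E
```

```text
t: 3.95
tool_pos: [0.4923, -0.1394, 0.2735]
tool_rot: [1.979, 2.432, 0.002]
contact_force: [0.4, -0.2, 1.1]
opening: -0.0001
grip_force: 0.0
t: 4.37
tool_pos: [0.4904, -0.0355, 0.2687]
tool_rot: [-1.977, -2.439, -0.001]
contact_force: [1.0, -0.9, -0.0]
opening: 0.0
grip_force: 0.0
t: 4.78
tool_pos: [0.4909, -0.0395, 0.2696]
tool_rot: [-1.985, -2.435, 0.0]
contact_force: [-0.2, -0.6, -0.3]
opening: 0.0001
grip_force: 0.0
[ 0.49085459 -0.0394918   0.26955115]
[336.06838016 174.63115517   1.02570452]
144 [[496, -22, 358], [491, -25, 358], [485, -25, 361]]
146 [[496, -24, 353], [490, -24, 354], [486, -27, 354]]
148 [[495, -22, 349], [490, -24, 350], [485, -26, 351]]
150 [[498, -30, 338], [491, -26, 343], [486, -30, 343]]
152 [[497, -27, 335], [490, -25, 340], [485, -28, 339]]
154 [[495, -25, 333], [490, -26, 334], [484, -27, 335]]
156 [[496, -28, 325], [489, -26, 329], [484, -29, 329]]
158 [[495, -25, 322], [488, -24, 326], [483, -26, 326]]
160 [[495, -26, 317], [489, -27, 318], [483, -27, 320]]
162 [[494, -23, 314], [487, -24, 316], [482, -27, 316]]
164 [[571, -224, 127], [488, -25, 310], [482, -27, 311]]
166 [[572, -228, 117], [563, -225, 123], [555, -226, 126]]
168 [[572, -227, 111], [563, -226, 116], [554, -225, 120]]
170 [[571, -228, 105], [561, -222, 113], [556, -232, 108]]
172 [[570, -225, 100], [561, -224, 104], [555, -229, 103]]
174 [[569, -225, 93], [562, -226, 96], [557, -235, 91]]
176 [[570, -228, 85], [561, -227, 88], [556, -235, 84]]
178 [[568, -224, 81], [562, -231, 78], [555, -234, 78]]
180 [[565, -217, 81], [558, -220, 82], [550, -222, 83]]
182 [[563, -213, 78], [555, -213, 82], [549, -219, 80]]
184 [[560, -206, 79], [552, -208, 80], [545, -211, 80]]
```

View pics/a2.png

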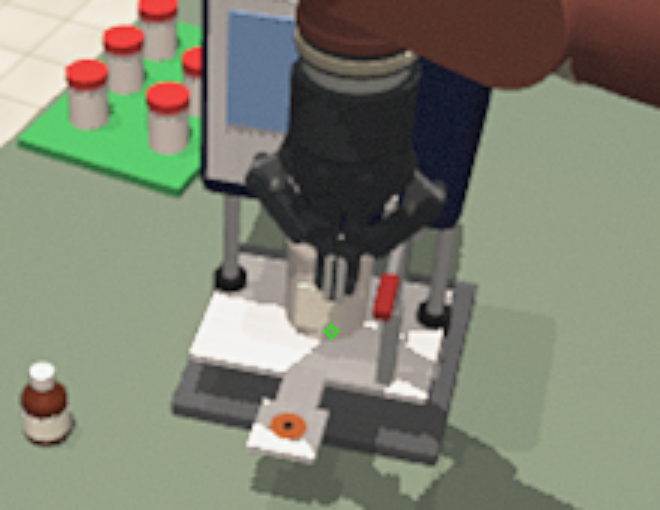

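Image: the green dot (reported TCP) sits about 40 mm below the actual shut fingertips, whose bottom edge is at row 165 (z≈0.310, against 0.270 reported). So the real tip is the reported z plus 0.040, and I'll command heights with that offset. I'll retry the lever grasp.

```bash
python3 -m crank '0 -.05 0 0;0 -.05 0 0;0 -.05 0 0;0 -.05 0 0;0 0 0 0' 60 25
python3 -m crank '0 0 -.04 0;0 0 -.04 0;0 0 -.04 0;0 0 -.04 0;0 0 -.04 0'
python3 -m crank '0 0 0 0;0 0 0 0;0 0 0 0;0 0 0 0;0 0 0 0' 0 25
python3 -m crank '0 0 0 0;0 0 0 0;0 0 0 0;0 0 0 0;0 0 0 0'
```

```text
t: 5.25
tool_pos: [0.4905, -0.1424, 0.2695]
tool_rot: [1.988, 2.432, -0.002]
contact_force: [0.1, 0.9, -1.0]
opening: 0.0511
grip_force: 0.0
t: 5.67
tool_pos: [0.4908, -0.1386, 0.1689]
tool_rot: [1.984, 2.436, 0.0]
contact_force: [-0.0, 0.1, 0.2]
opening: 0.0517
grip_force: 0.0
t: 6.08
tool_pos: [0.4895, -0.1391, 0.1708]
tool_rot: [-1.982, -2.435, 0.005]
contact_force: [-6.8, -0.5, 0.0]
opening: 0.0137
grip_force: 30.2
t: 6.5
tool_pos: [0.4896, -0.1391, 0.1709]
tool_rot: [-1.982, -2.435, 0.004]
contact_force: [-7.0, -0.9, -1.0]
opening: 0.0133
grip_force: 30.2
```

Gripped: opening is 13.5 mm against the 14 mm bar. Now I'll swing the lever up along its arc.

```bash
python3 -m crank '-.0008 .0037 .0152 0;-.0004 .002 .0154 0;0 .0006 .0156 0;.0002 -.0012 .0155 0;.0006 -.0027 .0153 0'
python3 -m crank '.0009 -.0041 .015 0;.0012 -.0059 .0144 0;.0015 -.007 .0138 0;.0018 -.0086 .013 0;.0021 -.0098 .012 0'
python3 -m crank '0 0 0 0;0 0 0 0;0 0 0 0;0 0 0 0;0 0 0 0'
python3 - <<'E'
from h import *
im,d=shot("side"); b,_=blobs(im,*RE,(340,90,400,190)); print([(x,(pt("side",*x[1],d[int(x[1][1]),int(x[1][0])])).round(3)) for x in b[:4]])
E
```

```text
t: 6.92
tool_pos: [0.489, -0.1371, 0.2085]
tool_rot: [-1.98, -2.434, 0.003]
contact_force: [-6.3, -0.6, -4.7]
opening: 0.0135
grip_force: 27.5
t: 7.33
tool_pos: [0.4927, -0.1539, 0.2429]
tool_rot: [-1.979, -2.433, 0.0]
contact_force: [-6.9, 2.3, -3.4]
opening: 0.0132
grip_force: 27.0
t: 7.75
tool_pos: [0.4931, -0.1551, 0.244]
tool_rot: [-1.982, -2.435, 0.003]
contact_force: [-9.0, -0.5, 0.1]
opening: 0.0133
grip_force: 27.4
[((40, [357.4, 134.8], [354, 132, 7, 7]), array([ 0.489, -0.139,  0.305]))]
```

```bash
python3 -m crank '0 0 0 0;0 0 0 0;0 0 .03 0;0 0 .045 0;0 0 .045 0' 60 40
python3 -m crank '.005 .07 0 .014;.005 .07 0 .014;.005 .07 0 .014;.005 .07 0 .014;.005 .07 0 0'
python3 -m crank '.0083 .08 0 0;.0083 .08 0 0;.008 .08 0 0;.002 .017 0 0;0 0 0 0'
python3 - <<'E'
from h import *
im,d=shot("side"); b,_=blobs(im,*RE,(340,90,400,190)); print([(x,(pt("side",*x[1],d[int(x[1][1]),int(x[1][0])])).round(3)) for x in b[:4]])
im,d=shot("top"); b,_=blobs(im,*RE,(332,240,372,270)); print([(x,(pt("top",*x[1],d[int(x[1][1]),int(x[1][0])])).round(3)) for x in b[:4]])
print(ctrl.get_obs()['tool_pos'])
E
```

```text
t: 8.22
tool_pos: [0.4948, -0.155, 0.3039]
tool_rot: [1.982, 2.436, 0.002]
contact_force: [-0.3, -0.1, -0.6]
opening: 0.051
grip_force: 0.0
t: 8.63
tool_pos: [0.5077, 0.0216, 0.3044]
tool_rot: [1.872, 2.519, 0.004]
contact_force: [1.2, -0.8, -0.4]
opening: 0.0511
grip_force: 0.0
t: 9.05
tool_pos: [0.5206, 0.151, 0.3036]
tool_rot: [1.867, 2.525, 0.003]
contact_force: [-0.5, 0.4, -0.8]
opening: 0.0511
grip_force: 0.0
[((37, [358.1, 134.7], [355, 132, 7, 6]), array([ 0.487, -0.138,  0.306]))]
[((51, [353.1, 255.5], [348, 253, 12, 7]), array([ 0.492, -0.15 ,  0.301]))]
[0.52062828 0.14810003 0.30328624]
```

```bash
python3 -m crank '0 0 -.075 0;0 0 -.075 0;0 0 -.075 0;0 0 -.075 0;0 0 -.075 0'
python3 -m crank '0 0 -.06 0;0 0 -.06 0;0 0 -.06 0;0 0 -.04 0;0 0 -.016 0'
python3 -m crank '0 0 0 0;0 0 0 0;0 0 0 0;0 0 0 0;0 0 0 0'
python3 - <<'E'
from h import *
im,d=shot("side"); save(cv2.resize(im[170:400,180:420],None,fx=2.5,fy=2.5),'a3.png')
E
```

```text
t: 9.57
tool_pos: [0.5207, 0.1463, 0.114]
tool_rot: [1.877, 2.517, 0.002]
contact_force: [0.3, -1.3, -0.3]
opening: 0.0515
grip_force: 0.0
t: 9.98
tool_pos: [0.5178, 0.146, -0.0066]
tool_rot: [-1.875, -2.516, 0.006]
contact_force: [0.4, -0.1, -0.3]
opening: 0.0508
grip_force: 0.0
t: 10.4
tool_pos: [0.5217, 0.1484, -0.0013]
tool_rot: [1.873, 2.519, 0.004]
contact_force: [-0.0, -0.1, 1.1]
opening: 0.0513
grip_force: 0.0
```

View pics/a3.png

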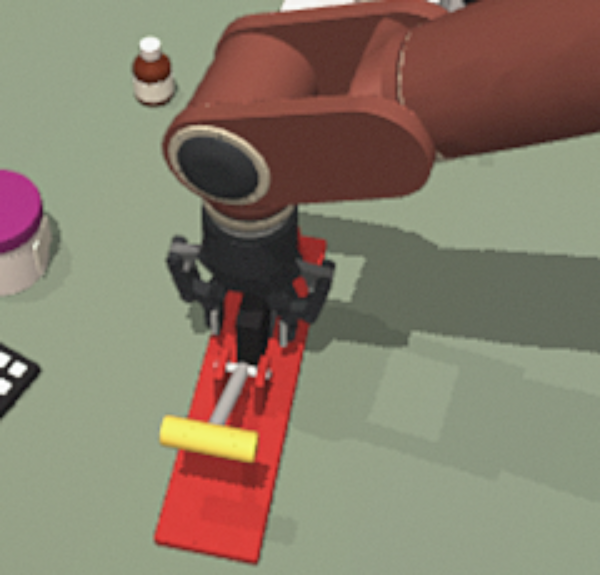

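The fingers straddle the black block at crop (250,330). I'll grip it, lift slightly, and slide under the tab by dx +2 mm, dy −168 mm.

```bash
python3 -m crank '0 0 0 0;0 0 0 0;0 0 0 0;0 0 0 0;0 0 0 0' 0 50
python3 -m crank '0 0 .002 0;0 0 .002 0;0 0 .002 0;0 0 0 0;0 0 0 0'
python3 -m crank '.0004 -.02 0 0;.0004 -.032 0 0;.0004 -.032 0 0;.0004 -.032 0 0;.0004 -.032 0 0'
python3 -m crank '.0004 -.032 0 0;.0004 -.032 0 0;.0004 -.032 0 0;.0004 -.03 0 0;.0004 -.02 0 0'
python3 -m crank '.0008 -.016 0 0;.0008 -.016 0 0;0 -.01 0 0;0 0 0 0;0 0 0 0'
python3 - <<'E'
from h import *
for n in("side","top"):
    im,d=shot(n); save(im,'b_'+n+'.png'); np.savez('pics/b_'+n+'.npz',im=im,d=d)
    bx=(290,170,350,260) if n=="side" else (280,210,360,275)
    for x in blobs(im,*OR,bx)[0][:4]: print(n,x,pt(n,*x[1],d[int(round(x[1][1])),int(round(x[1][0]))]).round(4))
S=cv2.imread('pics/b_side.png')[170:330,240:400];T=cv2.imread('pics/b_top.png')[190:300,240:400]
T=cv2.resize(T,(400,275));S=cv2.resize(S,(400,400));T=cv2.copyMakeBorder(T,0,125,0,0,0);cv2.imwrite('pics/b.png',np.hstack([S,T]))
E
```

```text
t: 10.87
tool_pos: [0.5201, 0.1483, -0.0028]
tool_rot: [-1.873, -2.521, 0.001]
contact_force: [-3.2, -1.2, 5.3]
opening: 0.0216
grip_force: 52.3
t: 11.28
tool_pos: [0.5188, 0.1481, -0.0017]
tool_rot: [-1.873, -2.52, 0.003]
contact_force: [0.6, -0.3, -8.2]
opening: 0.0212
grip_force: 50.5
t: 11.7
tool_pos: [0.5206, 0.073, -0.0007]
tool_rot: [-1.873, -2.521, 0.001]
contact_force: [-0.2, -0.7, -8.0]
opening: 0.0215
grip_force: 50.5
t: 12.12
tool_pos: [0.5217, -0.0005, -0.0006]
tool_rot: [-1.875, -2.52, 0.002]
contact_force: [0.4, -0.2, -8.3]
opening: 0.0218
grip_force: 50.5
t: 12.53
tool_pos: [0.523, -0.0196, -0.0002]
tool_rot: [-1.874, -2.521, -0.0]
contact_force: [-0.6, 0.5, -8.5]
opening: 0.0214
grip_force: 50.5
top (40, [329.7, 238.6], [326, 235, 8, 9]) [ 0.5515 -0.1211  0.084 ]
```

View pics/b.png

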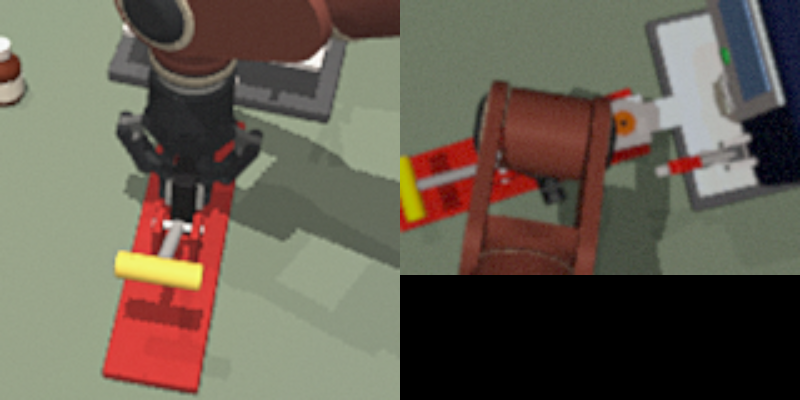

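The jack is lifted (8.3 N matches its weight) and its saddle is hidden under the tab in the top view. I'll lower it, release, rise clear, and verify from the bar and plate.

```bash
python3 -m crank '0 0 -.002 0;0 0 -.002 0;0 0 -.002 0;0 0 -.001 0;0 0 0 0'
python3 -m crank '0 0 0 0;0 0 0 0;0 0 0 0;0 0 .02 0;0 0 .06 0' 60
python3 -m crank '0 .03 .07 0;0 .03 .07 0;-.04 .06 .04 0;-.06 .04 0 0;-.06 .03 0 0' 0
python3 -m crank '-.06 .02 0 0;-.06 .02 0 0;0 0 0 0;0 0 0 0;0 0 0 0'
python3 - <<'E'
from h import *
r={}
for n in("side","top"):
    im,d=shot(n); save(im,'c_'+n+'.png')
    for k,col,bx in(('bar',YE,(230,230,330,330) if n=="side" else (220,230,280,300)),('mark',OR,(300,190,345,222) if n=="side" else (318,225,345,255)),('sad',OR,(290,180,350,260) if n=="side" else (290,220,345,255))):
        b=blobs(im,*col,bx)[0]
        for x in b[:2]: print(n,k,x,pt(n,*x[1],d[int(round(x[1][1])),int(round(x[1][0]))]).round(4))
        if b:r[n,k]=b[0][1]
    if n=="top":
        m=blobs(im,*RE,(220,215,350,290),40)[1]
        m[:,:]=np.where(np.arange(560)[None]>338,0,m)
        rr=cv2.minAreaRect(cv2.findNonZero(m)); print([onz("top",*q,.012)[:2].round(4).tolist() for q in cv2.boxPoints(rr)])
for k in('bar','mark'):
    if ("side",k) in r and ("top",k) in r: p,e=tri(r["side",k],r["top",k]);print(k,p.round(4),round(e,4))
print(ctrl.get_obs()['tool_pos'])
S=cv2.imread('pics/c_side.png')[130:330,220:420];T=cv2.imread('pics/c_top.png')[200:300,220:380]
cv2.imwrite('pics/c.png',np.hstack([cv2.resize(S,(400,400)),cv2.copyMakeBorder(cv2.resize(T,(400,250)),0,150,0,0,0)]))
E
```

```text
t: 13.05
tool_pos: [0.5231, -0.0194, -0.0028]
tool_rot: [-1.873, -2.521, -0.0]
contact_force: [-5.1, 2.3, 0.9]
opening: 0.0215
grip_force: 51.7
t: 13.47
tool_pos: [0.5195, -0.0193, 0.0331]
tool_rot: [-1.87, -2.515, 0.006]
contact_force: [0.0, -0.4, -0.4]
opening: 0.0515
grip_force: 0.0
t: 13.88
tool_pos: [0.4444, 0.0764, 0.1302]
tool_rot: [1.871, 2.518, 0.007]
contact_force: [-1.2, 0.3, -0.6]
opening: 0.0
grip_force: 0.0
t: 14.3
tool_pos: [0.384, 0.0952, 0.1276]
tool_rot: [1.872, 2.52, 0.003]
contact_force: [-0.9, 0.2, 0.1]
opening: 0.0001
grip_force: 0.0
side bar (294, [303.0, 278.1], [286, 271, 35, 15]) [0.4772 0.1315 0.131 ]
side mark (63, [321.7, 205.6], [317, 202, 11, 8]) [ 0.5504 -0.1179  0.0826]
side sad (63, [321.7, 205.6], [317, 202, 11, 8]) [ 0.5504 -0.1179  0.0826]
top bar (179, [242.6, 264.6], [236, 252, 14, 26]) [0.4799 0.1265 0.1349]
top mark (49, [328.9, 238.6], [325, 235, 9, 8]) [ 0.5519 -0.1193  0.0797]
top sad (49, [328.9, 238.6], [325, 235, 9, 8]) [ 0.5519 -0.1193  0.0797]
[[0.5091, 0.1691], [0.6, -0.1338], [0.5206, -0.1561], [0.4316, 0.1443]]
bar [0.4798 0.1272 0.1244] 0.001
mark [ 0.5514 -0.1193  0.0809] 0.0009
[0.38412005 0.09493931 0.12712571]
```

View pics/c.png

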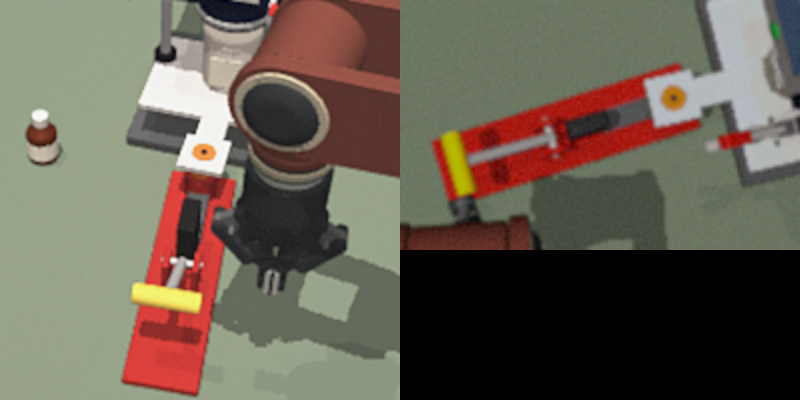

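The view confirms the placement: saddle inferred at (0.552,−0.119), mark at (0.5515,−0.1193), handle up, lever up. Now I'll move over the yellow bar with the fingers shut.

```bash
python3 -m crank '.038 .0128 0 0;.038 .0128 0 0;.038 .0128 0 0;.038 .0128 0 0;.038 .0128 0 0' 0 60
python3 -m crank '0 0 -.02 0;0 0 -.02 0;0 0 -.014 0;0 0 -.01 0;0 0 0 0'
python3 -m crank '-.0024 .0082 -.0136 0;-.0022 .0075 -.014 0;-.002 .0067 -.0146 0;-.0017 .0058 -.015 0;-.0015 .005 -.0152 0'
python3 - <<'E'
from h import *
r={}
for n in("side","top"):
    im,d=shot(n)
    for k,col,bx in(('bar',YE,(230,230,330,330) if n=="side" else (220,230,280,300)),('mark',OR,(300,180,345,222) if n=="side" else (318,225,345,255))):
        for x in blobs(im,*col,bx)[0][:2]: print(n,k,x,pt(n,*x[1],d[int(round(x[1][1])),int(round(x[1][0]))]).round(4))
o=ctrl.get_obs();print(o['tool_pos'],o['contact_force'])
E
```

```text
t: 14.82
tool_pos: [0.4799, 0.1271, 0.126]
tool_rot: [-1.875, -2.52, 0.001]
contact_force: [-0.1, -0.6, 1.0]
opening: 0.0001
grip_force: 0.0
t: 15.23
tool_pos: [0.477, 0.1271, 0.093]
tool_rot: [-1.873, -2.52, 0.002]
contact_force: [0.1, -0.4, 1.9]
opening: -0.0002
grip_force: 0.7
t: 15.65
tool_pos: [0.473, 0.1453, 0.0586]
tool_rot: [-1.873, -2.521, -0.003]
contact_force: [-3.2, 4.1, 7.6]
opening: -0.0005
grip_force: 4.2
side bar (85, [311.6, 298.5], [304, 294, 14, 10]) [0.4506 0.1438 0.0937]
side bar (80, [290.3, 294.5], [284, 290, 14, 10]) [0.4933 0.1555 0.0936]
top mark (51, [329.2, 238.6], [325, 235, 9, 8]) [ 0.5513 -0.1193  0.0873]
[0.47275083 0.14548623 0.05763443] [-2.70885618  4.03094456  8.36919004]
```

Contact and pushing are as expected (8 N, bar going down). Continuing to the stop.

```bash
python3 -m crank '-.0011 .0038 -.0156 0;-.0009 .0031 -.0158 0;-.0006 .0021 -.016 0;-.0003 .0012 -.016 0;0 .0002 -.0162 0'
python3 -m crank '0 0 -.004 0;0 0 -.004 0;0 0 0 0;0 0 0 0;0 0 0 0'
python3 - <<'E'
from h import *
for n in("side","top"):
    im,d=shot(n); save(im,'d_'+n+'.png')
    for k,col,bx in(('bar',YE,(230,230,340,340) if n=="side" else (200,230,280,300)),('mark',OR,(300,170,345,222) if n=="side" else (318,225,345,255))):
        for x in blobs(im,*col,bx)[0][:2]: print(n,k,x,pt(n,*x[1],d[int(round(x[1][1])),int(round(x[1][0]))]).round(4))
S=cv2.imread('pics/d_side.png')[130:330,220:420];T=cv2.imread('pics/d_top.png')[200:300,220:380]
cv2.imwrite('pics/d.png',np.hstack([cv2.resize(S,(400,400)),cv2.copyMakeBorder(cv2.resize(T,(400,250)),0,150,0,0,0)]))
E
```

```text
t: 16.17
tool_pos: [0.4722, 0.1511, 0.0191]
tool_rot: [-1.873, -2.521, -0.006]
contact_force: [-5.7, 6.5, 22.5]
opening: 0.0001
grip_force: 12.9
t: 16.58
tool_pos: [0.4725, 0.1512, 0.0186]
tool_rot: [-1.873, -2.52, -0.004]
contact_force: [-12.6, 3.5, 29.0]
opening: 0.0001
grip_force: 14.2
side bar (82, [310.5, 311.5], [303, 307, 14, 10]) [0.4485 0.1505 0.0568]
side bar (64, [289.1, 307.3], [284, 303, 12, 9]) [0.4936 0.1603 0.0532]
top mark (52, [329.7, 238.0], [326, 234, 9, 9]) [ 0.5516 -0.119   0.1025]
```

View pics/d.png

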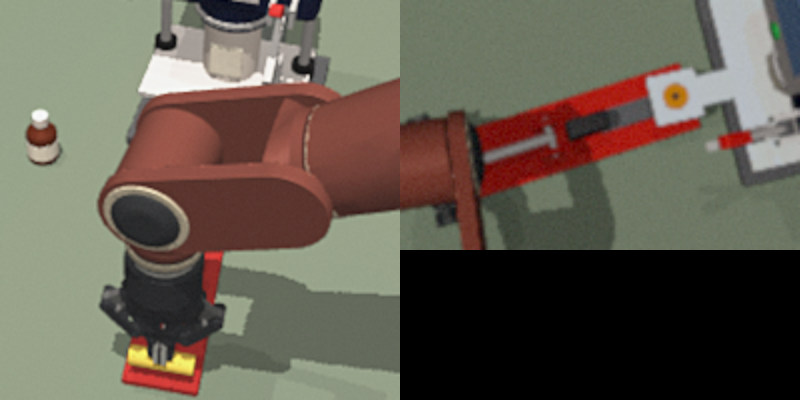

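Handle on its stop: mark at z 0.1025 (raised about 21 mm), bar at about 0.047. Now I'll let it come up along the reverse arc and clear it.

```bash
python3 -m crank '0 0 .008 0;0 -.0002 .0162 0;.0003 -.0012 .016 0;.0006 -.0021 .016 0;.0009 -.0031 .0158 0'
python3 -m crank '.0011 -.0038 .0156 0;.0015 -.005 .0152 0;.0017 -.0058 .015 0;.002 -.0067 .0146 0;.0022 -.0075 .014 0'
python3 -m crank '.0024 -.0082 .0136 0;0 0 .02 0;0 0 .02 0;0 0 0 0;0 0 0 0'
python3 -m crank '0 0 0 0;0 0 0 0;0 0 0 0;0 0 0 0;0 0 0 0'
python3 - <<'E'
from h import *
r={}
for n in("side","top"):
    im,d=shot(n)
    for k,col,bx in(('bar',YE,(230,230,340,340) if n=="side" else (200,230,280,300)),('mark',OR,(300,170,345,222) if n=="side" else (318,225,345,255))):
        b=blobs(im,*col,bx)[0]
        for x in b[:2]: print(n,k,x,pt(n,*x[1],d[int(round(x[1][1])),int(round(x[1][0]))]).round(4))
    if n=="top":
        m=blobs(im,*RE,(220,215,338,290),40)[1]
        print([onz("top",*q,.012)[:2].round(4).tolist() for q in cv2.boxPoints(cv2.minAreaRect(cv2.findNonZero(m)))])
E
```

```text
t: 17.1
tool_pos: [0.4738, 0.1455, 0.0514]
tool_rot: [1.871, 2.519, 0.001]
contact_force: [1.6, -3.4, 4.4]
opening: 0.0002
grip_force: 2.3
t: 17.52
tool_pos: [0.4762, 0.1313, 0.0874]
tool_rot: [-1.873, -2.52, 0.001]
contact_force: [0.3, -0.5, 1.5]
opening: -0.0001
grip_force: 0.6
t: 17.93
tool_pos: [0.4782, 0.1275, 0.1149]
tool_rot: [1.874, 2.521, 0.001]
contact_force: [-0.3, -0.7, -0.2]
opening: 0.0001
grip_force: 0.0
t: 18.35
tool_pos: [0.4777, 0.1273, 0.1139]
tool_rot: [-1.874, -2.521, 0.001]
contact_force: [0.7, -0.8, 0.5]
opening: -0.0003
grip_force: 0.0
side bar (232, [302.9, 278.2], [286, 272, 35, 14]) [0.4777 0.1308 0.1294]
top mark (49, [328.9, 238.6], [325, 235, 9, 8]) [ 0.552  -0.1193  0.079 ]
[[0.5259, 0.2127], [0.6037, -0.1355], [0.4985, -0.1568], [0.4229, 0.1873]]
```

The bar is back at the same pixel (303,278), so the jack did not shift, and the carrier is down. Second push, then hold.

```bash
python3 -m crank '0 0 -.02 0;0 0 -.02 0;-.0024 .0082 -.0136 0;-.0022 .0075 -.014 0;-.002 .0067 -.0146 0'
python3 -m crank '-.0017 .0058 -.015 0;-.0015 .005 -.0152 0;-.0011 .0038 -.0156 0;-.0009 .0031 -.0158 0;-.0006 .0021 -.016 0'
python3 -m crank '-.0003 .0012 -.016 0;0 .0002 -.0162 0;0 0 -.004 0;0 0 0 0;0 0 0 0'
python3 -m crank '0 0 0 0;0 0 0 0;0 0 0 0;0 0 0 0;0 0 0 0'
python3 - <<'E'
from h import *
for n in("side","top"):
    im,d=shot(n)
    for k,col,bx in(('bar',YE,(230,230,340,340) if n=="side" else (200,230,280,300)),('mark',OR,(300,170,345,222) if n=="side" else (318,225,345,255)),('lever',RE,(340,90,400,180) if n=="side" else (335,240,372,270))):
        for x in blobs(im,*col,bx)[0][:2]: print(n,k,x,pt(n,*x[1],d[int(round(x[1][1])),int(round(x[1][0]))]).round(4))
E
```

```text
t: 18.87
tool_pos: [0.4749, 0.1392, 0.0728]
tool_rot: [1.874, 2.521, 0.001]
contact_force: [-0.3, 1.3, 8.8]
opening: 0.0003
grip_force: 4.2
t: 19.28
tool_pos: [0.4719, 0.1502, 0.0348]
tool_rot: [-1.873, -2.521, -0.004]
contact_force: [-2.4, 4.3, 7.9]
opening: -0.0001
grip_force: 4.0
t: 19.7
tool_pos: [0.472, 0.151, 0.0192]
tool_rot: [-1.872, -2.52, -0.002]
contact_force: [-9.6, 4.1, 22.4]
opening: 0.0003
grip_force: 11.0
t: 20.12
tool_pos: [0.472, 0.1509, 0.0192]
tool_rot: [-1.872, -2.52, -0.003]
contact_force: [-9.1, 3.9, 21.5]
opening: -0.0
grip_force: 10.9
side bar (80, [310.5, 311.3], [304, 307, 13, 10]) [0.4501 0.1468 0.0514]
side bar (64, [289.4, 307.4], [284, 304, 12, 8]) [0.4933 0.1593 0.0518]
side lever (37, [358.1, 134.7], [355, 132, 7, 6]) [ 0.4876 -0.1405  0.3044]
top mark (51, [329.6, 238.0], [326, 234, 8, 9]) [ 0.5516 -0.1186  0.1032]
top lever (58, [353.5, 255.4], [348, 253, 12, 6]) [ 0.4919 -0.1511  0.3007]
top lever (15, [336.8, 249.4], [335, 248, 5, 4]) [ 0.5245 -0.1501  0.0109]
```

Handle held down at a steady 21 N, carrier raised about 21 mm, lever up. Handing in.

```bash
python3 -c "
from station import ctrl
print(ctrl.finish_job())"
```

```text
the job is handed in; nothing more can be done
None
```

I handed the job in at about 20 s with the catch lever up, the jack flat under the lift mark, and the handle held down on its second stroke, raising the carrier about 21 mm; the hand-in gave no verdict, and I did not re-measure the bystanders.

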